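# Print a strip with a pattern wheel

## Robot

A 6-joint arm with a two-finger parallel gripper is mounted at the origin on the work surface. World frame = base frame: x ahead of the robot, y to its left, z up, the work surface at z = 0. Lengths are in m, angles in rad, forces in N, time in s.
With the tool pointing down it reaches from about 0.3 to 0.775 m from the base axis. Payload 14.6 kg.
Tool frame: the origin (TCP) lies at the very end of the fingers, on their centre line; the grasp point (between the pads) lies 19 mm behind it; z points along the fingers, y is the line along which they close (so a half turn about z gives the same grasp; the last joint's range is limited). The gripper opens to 94 mm and grips with 3 to 60 N. Pads are 16 mm wide; open, the fingers measure 119 mm over their backs; the gripper's body (75 mm by 177 mm) begins 78 mm behind the grasp point.
Start: joints at [1.119, 0.3, 1.521, -0, 1.321, -0.067], TCP at [0.206, 0.51, 0.205] pointing down, gripper open.
Joint ranges: [-3.03, 3.03], [-0.79, 2.21], [0.23, 2.52], [-1.04, 4.18], [0, 3.07], [-2.55, 2.55]. Speed limits (rad/s): [2.22, 2.22, 2.57, 3.14, 3.14, 3.14].

## Interface

Orientations are given as [roll, pitch, yaw] about the fixed x, y, z axes, in that order (R = Rz(yaw) Ry(pitch) Rx(roll)).
In Python, from station import ctrl gives the robot as it stands.
- The arm moves only by the shell command python3 -m pendant 'ROWS' [OPENING] [FORCE]. ROWS is JSON, a list of rows, each a list of 2 entries, a list of its own where there are three numbers: the shift along the world's x, y, z in cm, then the turn about the world's z in rad. A call has 1 to 20 rows; each row shifts and turns the commanded pose from where the row before left it; what a row does not reach is not made up. A row lasts 1/12 s, in which the tool goes at most 41.7 mm and 7.16 degrees, less where a joint would pass 70% of its speed; a pose out of reach is approached as far as the arm can. A call is refused whole if a number of a shift passes 4.17 or a number of a turn 0.125, either way. A call with a gripper value outside its range is refused whole. OPENING is the opening, from 0 (shut) to 1 (fully open), set as the call begins (- or left out, the last holds). The fingers move at their own pace and stop on an object; FORCE is the grip in N (left out, the last holds). Time passes only in rows, so rows that do not move let the fingers close. It gives the time, the measured TCP pose, the force, the opening and the grip force at its end, in the units of the state.
- ctrl.get_obs(): the state, without advancing time (a new reading comes with each control period).
- ctrl.camera(name): name is "scene" or "top" or "wrist"; returns a dict with "color" (400x640x3 uint8, red, green, blue), "intrinsics" (3x3 intrinsics, pixels), "k1" (the pictures are not rectified: a ray, as slopes to the right and down, at radius r is drawn at 1 + k1 r^2 times it, then the intrinsics apply), "camera_from_world" (4x4, takes a point from world to camera coordinates). Camera axes: x right, y down, z forward; pixel columns grow to the right and rows downward; lengths in m; the calibration is good to about 2 mm. A picture is of the moment at which its call begins. There is no depth.
- ctrl.hand_in(): hands the job in; it is judged then, once.
The state is a dict: "time_s": time; "qpos": joint angles; "joint_vel": joint speeds; "tau": joint torques, N m; "ee_pos": TCP position; "eef_rot": TCP orientation; "force": force on the tool from outside, world axes, zero at the start; "moment": the same for the moment, N m; "grip_width": finger opening in m; "grip_force": force on a finger pad.
Only numpy, scipy, OpenCV 4.12 (cv2) and the standard library are available. Lean on these libraries where they do the work, as an engineer would, in place of code of your own. Each camera call takes 0.05 s, during which the arm holds its last target. There are 200 camera calls.

## Task

Print the metal strip: roll the standing pattern wheel on its rim along the strip, from the ridged nest where it stands, under the fixed bridge, and into the other nest, and let go of it standing upright there. It must truly roll all the way, not be dragged, so that its small black hole goes once round, from the top through the bottom to the top again; never lift the wheel off the strip, let it run off the strip's side or tip it over, and leave the other things on the bench where they are.

Things in the scene. Friction and masses are not known exactly. Their poses are not given: they have to be found in the camera images.
- bed: Dark wooden board 130 (its x) by 360 (its y) by 12 mm, fixed on the bench; origin at the centre of its underside, z up. Along its middle (its y) lies a steel strip 44 mm wide, 2 mm thick, top face 14 mm above the origin. The wheel goes towards +y of the board, from the nest at y = -110 mm to the one at y = +110 mm; these 220 mm are just one turn of the wheel.
- wheel_hub (a point): Centre of the pattern wheel: steel disc of 70 mm diameter, 24 mm thick, 0.4 to 0.7 kg, standing on its ribbed rim, centre 35 mm above the strip's top. x is its axle, at first along the board's x. A flat-ended brass stub 12 mm in diameter stands out 6 mm from each face: 36 mm over the stubs. Pinched lightly there (about 3 N) it turns between the fingers as it is drawn along; pinched hard it skids.
- wheel_mark (a point): Centre of the small black hole in the wheel's faces, 27 mm from the wheel's centre; straight above the centre at first. It shows how far the wheel has turned.
- bridge_bar (a point): Middle of the fixed bridge's round cross bar: 10 mm thick, along the board's x, 97 mm above the board's origin, on 10 mm posts 58 mm either side of the strip's middle. It stands near the board's middle; the wheel clears it by 8 mm. Fingers straight above the wheel strike it; fingers tilted along the strip reach under it. A folded loupe at 57 to 63 mm height sticks out 41 mm beyond the +x post.
- block: Bystander: steel bench block 60 x 60 x 22 mm, origin under its centre.
- blank: Bystander: plain steel disc lying flat, 56 mm in diameter, 16 mm high, origin under its centre.
- graver: Bystander: graver with a wooden handle, 130 mm long, lying, 26 mm high, origin under its middle.
- jar: Bystander: small glass jar, 48 mm in diameter, 50 mm high, origin under its centre.
- hammer: Bystander: hammer, 220 mm long, lying, origin under its middle.
- brush: Bystander: brush, 180 mm long, lying, origin under its middle.
- dish: Bystander: white shallow dish, 90 mm in diameter, 25 mm high, origin under its centre.
- wheel: The pattern wheel itself, the same point and axes as wheel_hub.
- nest (a point): Centre, on the strip's top face, of the far nest, where the wheel must go (board y = +110 mm). A nest is a pair of ridges across the strip, 2 mm high and 4 mm wide, at 15 mm before and behind its centre; the wheel settles between them with about 2 mm of play. The wheel stands at first in an equal nest at board y = -110 mm.
Things that resemble listed ones, but are neither listed nor needed, are in the scene too. Leave any blue or orange look-alike of the wheel alone.

How it is judged:
On the way:
1. the wheel has rolled half a turn: its hole is at the bottom while it is near the middle of the strip (z of wheel_mark in the frame of bed below 0.037 m and y of wheel_hub in the frame of bed between -0.05 and 0.05 m), for 0.05 s.
At the end, for the whole second after the job is handed in: The wheel stands still and upright (within 8 degrees) in the far nest, its centre within 8 mm of the nest's centre along the strip and within 15 mm of the strip's middle, its hole within 60 degrees of the top after one turn (y of wheel_hub in the frame of bed between 0.102 and 0.118 m and x of wheel_hub in the frame of bed between -0.015 and 0.015 m and z of wheel_hub in the frame of bed below 0.052 m and angle between wheel_hub's own x axis and vertical between 1.42 and 1.72 rad and z of wheel_mark in the frame of bed above 0.061 m and linear speed of wheel below 0.01 m/s and angular speed of wheel below 0.2 rad/s); the robot touches nothing.
It fails at once if the wheel is lifted more than 8 mm off the strip (z of wheel_hub in the frame of bed above 0.057 m).
It fails at once if the wheel leans over by more than 25 degrees (angle between wheel_hub's own x axis and vertical below 1.13 rad or angle between wheel_hub's own x axis and vertical above 2.01 rad).
It fails at once if the wheel leaves the strip sideways (x of wheel_hub in the frame of bed below -0.022 m or x of wheel_hub in the frame of bed above 0.022 m).
It fails at once if another loose thing on the bench is moved by more than 20 mm (distance of any of block, blank, graver, jar, hammer, brush, dish from where it was at the start of the episode above 0.02 m).
It also fails if it takes over 64 s, if anything falls off the work surface, if the arm or the gripper's body presses on something with over 40 N, if the wrist force passes 120 N, or if a joint passes its speed limit or range.

## Working session

There is one attempt and no reset: what is moved stays moved. The work goes in short steps, Python scripts to look and compute and a shell command to move; the robot and the scene stay as the last step left them, time stands still between calls to the robot, and variables do not carry over. Pictures are saved under pics/ and viewed, at most 10 in all, crops included, and the job is handed in when it is done.

```bash
ls; mkdir -p pics; cat > h.py <<'E'
import numpy as np, cv2
from station import ctrl
def ray(c,px):
    K=c["intrinsics"];k=c["k1"]
    d=np.array([(px[0]-K[0][2])/K[0][0],(px[1]-K[1][2])/K[1][1]])
    u=d.copy()
    for _ in range(20): u=d/(1+k*(u@u))
    T=np.array(c["camera_from_world"]);R=T[:3,:3];o=-R.T@T[:3,3]
    v=R.T@np.array([u[0],u[1],1]);return o,v/np.linalg.norm(v)
def onz(c,px,z):
    o,v=ray(c,px);return o+v*(z-o[2])/v[2]
def proj(c,p):
    T=np.array(c["camera_from_world"]);q=T[:3,:3]@np.array(p)+T[:3,3];u=q[:2]/q[2]
    u=u*(1+c["k1"]*(u@u));K=c["intrinsics"];return np.array([K[0][0]*u[0]+K[0][2],K[1][1]*u[1]+K[1][2]])
def tri(rs):
    A=np.zeros((3,3));b=np.zeros(3)
    for o,v in rs:
        P=np.eye(3)-np.outer(v,v);A+=P;b+=P@o
    return np.linalg.solve(A,b)
def save(c,n): cv2.imwrite("pics/"+n,cv2.cvtColor(np.array(c["color"]),cv2.COLOR_RGB2BGR))
E
python3 - <<'E'
from h import *
import pickle
d={n:ctrl.camera(n) for n in("scene","top","wrist")}
pickle.dump(d,open("c0.pkl","wb"))
for n in d: save(d[n],n+"0.png"); T=np.array(d[n]["camera_from_world"]); print(n,-T[:3,:3].T@T[:3,3])
print(ctrl.get_obs())
E
```

```text
pics
scene [1.190774   0.50276806 0.99317012]
top [ 0.42346699 -0.03329641  1.43076662]
wrist [0.14113069 0.53603261 0.38413073]
{'time_s': 0.15, 'qpos': array([ 1.11938559e+00,  3.00306398e-01,  1.52142681e+00, -7.25612712e-06,
        1.32067387e+00, -6.66379242e-02]), 'joint_vel': array([-1.00061392e-03,  9.68996076e-05, -2.34176931e-03, -4.92661599e-04,
        4.06730948e-05, -3.52429247e-05]), 'tau': array([ 1.28254349e-03, -5.31963801e+01, -3.52817202e+01,  7.08962604e-02,
        2.37279228e-02, -5.03856097e-05]), 'ee_pos': array([0.20638303, 0.50960623, 0.20504194]), 'eef_rot': array([-3.14077958e+00, -4.72176937e-05,  2.75682162e+00]), 'force': array([ 0.32102394,  0.11013424, -0.06746917]), 'moment': array([ 0.05948532, -0.0117447 ,  0.03773258]), 'grip_force': 0.0, 'grip_width': 0.09392604489640315}
```

```bash
python3 -c "
import cv2,numpy as np
" ; ls pics
```

```text
scene0.png
top0.png
wrist0.png
```

View pics/top0.png

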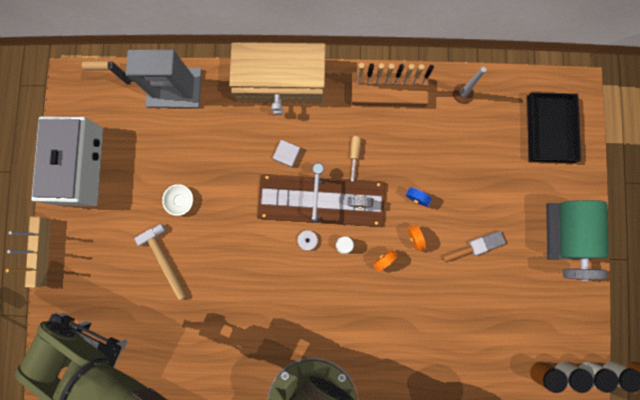

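View pics/scene0.png

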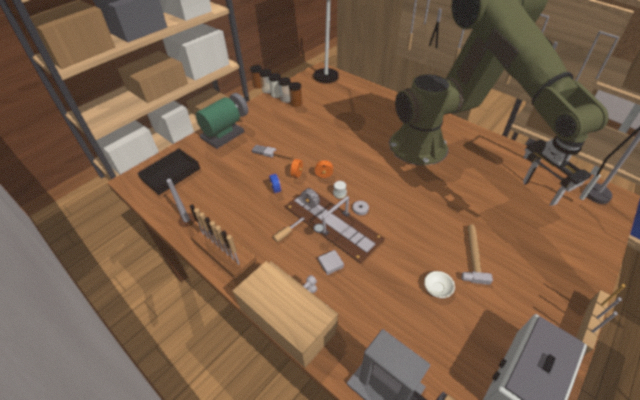

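The top view shows the board at about (260–385, 175–226). The wheel is at (360,201), the bridge at x≈317 with the loupe at (318,168), and the look-alikes are well off to the right. Board +y points image-left, which is world +y.

```bash
python3 - <<'E'
from h import *
import pickle
d=pickle.load(open("c0.pkl","rb"))
t=cv2.cvtColor(np.array(d["top"]["color"]),cv2.COLOR_RGB2BGR)[160:235,250:400]
s=cv2.cvtColor(np.array(d["scene"]["color"]),cv2.COLOR_RGB2BGR)[175:270,275:395]
a=cv2.resize(t,(750,375),interpolation=cv2.INTER_CUBIC)
cv2.imwrite("pics/topcrop.png",a)
cv2.imwrite("pics/scenecrop.png",cv2.resize(s,None,fx=6,fy=6,interpolation=cv2.INTER_CUBIC))
c=d["top"]; im=np.array(c["color"]).astype(int)
# board: dark brown
g=im.sum(2); m=np.zeros(g.shape,np.uint8); m[160:240,245:400]=((im[...,0]<115)&(im[...,0]-im[...,2]>15))[160:240,245:400]
m=cv2.morphologyEx(m,cv2.MORPH_CLOSE,np.ones((15,15)));m=cv2.morphologyEx(m,cv2.MORPH_OPEN,np.ones((25,25)))
cs,_=cv2.findContours(m,0,2);b=cv2.minAreaRect(max(cs,key=cv2.contourArea));print(b)
q=np.array([onz(c,p,0.012) for p in cv2.boxPoints(b)]);print(q,q.mean(0),np.linalg.norm(q-np.roll(q,1,0),axis=1))
E
```

```text
Traceback (most recent call last):
ValueError: max() iterable argument is empty
```

View pics/topcrop.png

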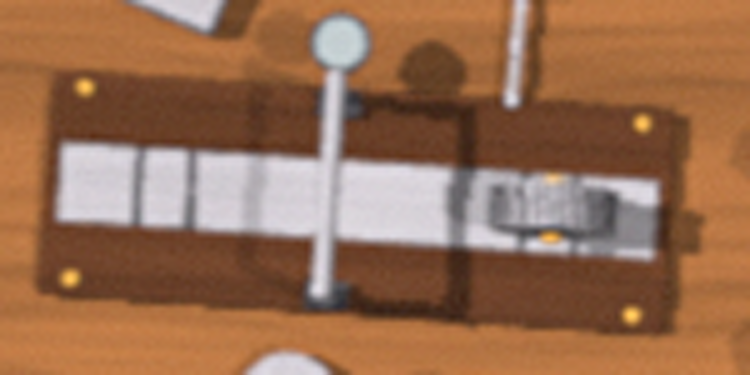

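View pics/scenecrop.png

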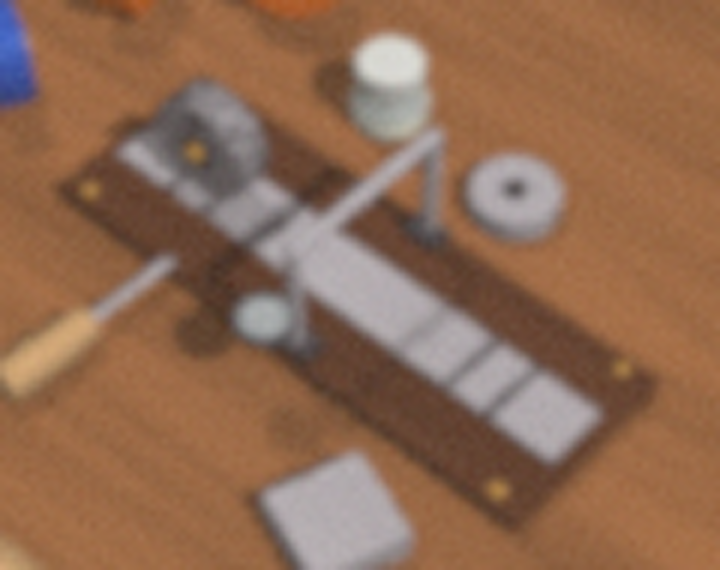

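The crops show the strip, the four screws, the far ridges at crop x 138 and 191, the bar from (336,75) to (322,295), and the stubs at (555,177) and (550,238). Next I convert these to world positions.

```bash
python3 - <<'E'
from h import *
import pickle
d=pickle.load(open("c0.pkl","rb"));c=d["top"];s=d["scene"]
P=lambda u,v:((u+.5)/5-.5+250,(v+.5)/5-.5+160)
S=lambda u,v:((u+.5)/6-.5+275,(v+.5)/6-.5+175)
sc=np.array([onz(c,P(*p),.012)[:2] for p in[(85,87),(643,123),(70,277),(632,315)]])
st=np.array([onz(c,P(*p),.014)[:2] for p in[(60,142),(660,180),(55,222),(655,260)]])
for q in(sc,st):
    y=(q[0]-q[1]+q[2]-q[3]);print(q.mean(0),"yaw of +y vs world y",np.arctan2(-y[0],y[1]),np.linalg.norm(y)/2, np.linalg.norm(q[0]-q[2]))
    print(" scene-check",[np.round(onz(s,S(*p),.012)[:2],4) for p in[(90,190),(622,370),(498,490)]])
print(sc)
th=np.arctan2(-y[0],y[1]);ctr=(sc.mean(0)+st.mean(0))/2;ctr=sc.mean(0)
R=np.array([[np.cos(th),np.sin(th)],[-np.sin(th),np.cos(th)]])
f=lambda p,z:np.round(R@(onz(c,P(*p),z)[:2]-ctr)*1e3,1)
print("ridge",f((138,185),.016),f((191,188),.016));print("bar",f((338,75),.102),f((322,295),.102))
print("stubs",f((555,177),.063-.01),f((550,238),.053))
print("scene stub", R@(onz(s,S(196,152),.049)[:2]-ctr))
b=tri([ray(c,P(340,40)),ray(s,S(264,318))]);print("loupe",b,R@(b[:2]-ctr))
for n,y in(("start",-.11),("goal",.11)):print(n,ctr+R.T@np.array([0,y]))
E
```

```text
[ 0.57207573 -0.00921538] yaw of +y vs world y -0.04236384016952651 0.3208830374359252 0.10989150314757998
 scene-check [array([ 0.6179, -0.1736]), array([0.5226, 0.1516]), array([0.6318, 0.1467])]
[ 0.5714048  -0.00917722] yaw of +y vs world y -0.03962669510610107 0.343269032873945 0.046170353680238134
 scene-check [array([ 0.6179, -0.1736]), array([0.5226, 0.1516]), array([0.6318, 0.1467])]
[[ 0.63376887  0.14879797]
 [ 0.6203102  -0.17187252]
 [ 0.52397236  0.1533664 ]
 [ 0.51025148 -0.16715338]]
ridge [  0.3 125.1] [ 0.5 94.7]
bar [57.5 12.5] [-61.3  13.2]
stubs [  15.6 -109.8] [ -18.5 -109. ]
scene stub [ 0.00983787 -0.11151791]
loupe [0.65522161 0.00136707 0.0657435 ] [0.08266137 0.01386807]
start [ 0.56771793 -0.11912903]
goal [0.57643352 0.10069827]
```

Estimated board pose: centre (0.572, -0.009), yaw -0.041 rad, with the bar at board y≈+12.5 mm. I'll move above the wheel with the tool yawed to about 1.53 rad.

```bash
python3 -m pendant '[[[1.81,-3.14,0],-0.0613],[[1.81,-3.14,0],-0.0613],[[1.81,-3.14,0],-0.0613],[[1.81,-3.14,0],-0.0613],[[1.81,-3.14,0],-0.0613],[[1.81,-3.14,0],-0.0613],[[1.81,-3.14,0],-0.0613],[[1.81,-3.14,0],-0.0613],[[1.81,-3.14,0],-0.0613],[[1.81,-3.14,0],-0.0613],[[1.81,-3.14,0],-0.0613],[[1.81,-3.14,0],-0.0613],[[1.81,-3.14,0],-0.0613],[[1.81,-3.14,0],-0.0613],[[1.81,-3.14,0],-0.0613],[[1.81,-3.14,0],-0.0613],[[1.81,-3.14,0],-0.0613],[[1.81,-3.14,0],-0.0613],[[1.81,-3.14,0],-0.0613],[[1.81,-3.14,0],-0.0613]]' 0.64 3
python3 -m pendant '[[[0,0,0],0],[[0,0,0],0],[[0,0,0],0],[[0,0,0],0]]'
python3 - <<'E'
from h import *
import pickle
c=ctrl.camera("wrist");pickle.dump(c,open("w1.pkl","wb"));save(c,"w1.png");print(ctrl.get_obs())
E
```

```text
time_s: 1.82
ee_pos: [0.5689, -0.12, 0.2052]
eef_rot: [-3.141, -0.0, 1.528]
force: [-0.2, 0.5, -0.0]
grip_width: 0.0602
grip_force: 0.0
time_s: 2.15
ee_pos: [0.5681, -0.1173, 0.2055]
eef_rot: [-3.141, -0.0, 1.532]
force: [-0.9, -0.7, -0.8]
grip_width: 0.06
grip_force: 0.0
{'time_s': 2.2, 'qpos': array([-2.66608623e-01,  3.67018510e-01,  1.43134591e+00,  8.60893807e-05,
        1.34308079e+00, -2.28259913e-01]), 'joint_vel': array([ 0.00039806, -0.00210733, -0.00412188, -0.00066424, -0.00061651,
        0.00060037]), 'tau': array([-5.03450464e-01, -5.66931260e+01, -3.55063820e+01,  5.78841241e-02,
        2.70718639e-02, -1.88122627e-03]), 'ee_pos': array([ 0.56818528, -0.11721335,  0.20570832]), 'eef_rot': array([ 3.14143005e+00, -4.83290501e-05,  1.53242819e+00]), 'force': array([-0.46966542,  1.07940993, -0.15179354]), 'moment': array([-0.09584765,  0.06011186,  0.01976611]), 'grip_force': 0.0, 'grip_width': 0.06059901094449742}
```

View pics/w1.png

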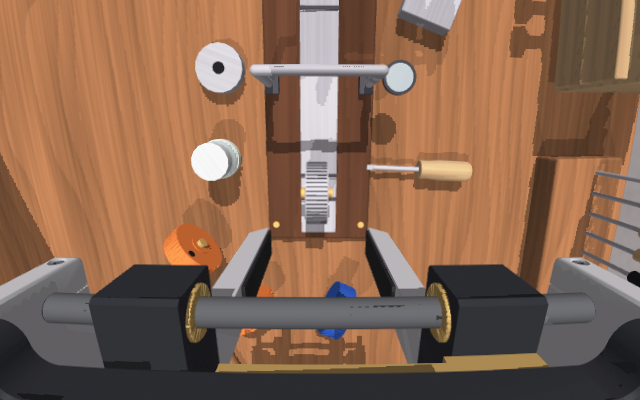

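The wrist view shows the wheel at (317,190) with stubs at (304,193) and (331,193), the strip edges at about x=300 and 337, and the bar at row 70.

```bash
python3 - <<'E'
from h import *
import pickle
c=pickle.load(open("w1.pkl","rb"))
for n,p,z in(("stubL",(304,193),.051),("stubR",(331.5,193),.051),("screwL",(277,225),.012),("screwR",(361,225),.012),("stripL",(300,232),.014),("stripR",(336,232),.014),("stripLf",(300,25),.014),("stripRf",(339,25),.014),("barL",(258,70),.1),("barR",(383,70),.1)):
    print(n,np.round(onz(c,p,z),4))
E
```

```text
stubL [ 0.5522 -0.1185  0.051 ]
stubR [ 0.5836 -0.1198  0.051 ]
screwL [ 0.5124 -0.1684  0.012 ]
screwR [ 0.6225 -0.1726  0.012 ]
stripL [ 0.5422 -0.1785  0.014 ]
stripR [ 0.5894 -0.1803  0.014 ]
stripLf [0.5549 0.0682 0.014 ]
stripRf [0.5991 0.0665 0.014 ]
barL [0.5194 0.006  0.1   ]
barR [0.631  0.0017 0.1   ]
```

```bash
python3 -m pendant '[[[0,-0.15,-2.5],0],[[0,0,-2.5],0],[[0,0,-2.5],0],[[0,0,-2.5],0],[[0,0,-2.5],0],[[0,0,-2.5],0],[[0,0,-2.5],0],[[0,0,0],0],[[0,0,0],0],[[0,0,0],0]]' 0.64 3
python3 -m pendant '[[[0,0,0],0],[[0,0,0],0],[[0,0,0],0],[[0,0,0],0],[[0,0,0],0],[[0,0,0],0],[[0,0,0],0],[[0,0,0],0]]' 0.3 3
python3 - <<'E'
from h import *
import pickle
c=ctrl.camera("wrist");pickle.dump(c,open("w2.pkl","wb"));save(c,"w2.png")
E
```

```text
time_s: 3.03
ee_pos: [0.5692, -0.1195, 0.0322]
eef_rot: [3.14, 0.0, 1.532]
force: [-0.1, 1.0, 0.1]
grip_width: 0.0602
grip_force: 0.0
time_s: 3.7
ee_pos: [0.5682, -0.1198, 0.0305]
eef_rot: [-3.141, -0.0, 1.531]
force: [-5.1, -0.8, 4.4]
grip_width: 0.0362
grip_force: 3.0
```

View pics/w2.png

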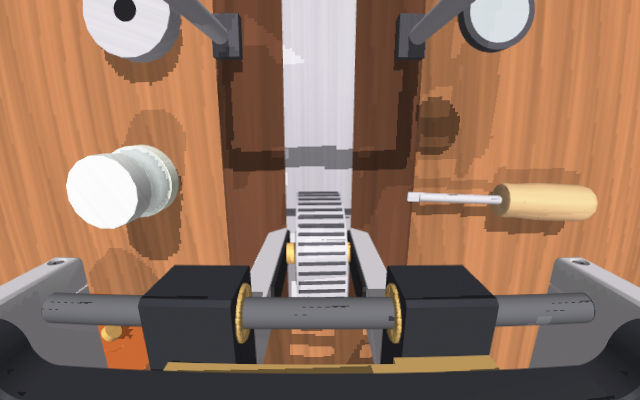

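The wheel is pinched on its stubs between the pads (stubs at (290,253) and (348,253), opening 36 mm). I'll roll it slowly over the first ridge, following the hub's rise and fall.

```bash
python3 -m pendant '[[[0.004,0.1,0],0],[[0.012,0.3,0.084],0],[[0.012,0.3,0.064],0],[[0.012,0.3,0.039],0],[[0.012,0.3,0.013],0],[[0.017,0.4,0],0],[[0.012,0.3,-0.013],0],[[0.012,0.3,-0.039],0],[[0.012,0.3,-0.064],0],[[0.012,0.3,-0.084],0],[[0,0,0],0],[[0,0,0],0]]' 
python3 - <<'E'
from h import *
import pickle
for n in("wrist","scene","top"):
    c=ctrl.camera(n);pickle.dump(c,open(n+"3.pkl","wb"));save(c,n+"3.png")
a=cv2.imread("pics/wrist3.png")[150:310,240:400];b=cv2.imread("pics/scene3.png")[175:270,275:395]
cv2.imwrite("pics/m3.png",np.hstack([cv2.resize(a,(400,400)),cv2.resize(b,(400,400),interpolation=cv2.INTER_CUBIC)]))
E
```

```text
time_s: 4.75
ee_pos: [0.5696, -0.0906, 0.0304]
eef_rot: [-3.142, 0.0, 1.531]
force: [-2.7, 0.3, 1.0]
grip_width: 0.0368
grip_force: 3.0
```

View pics/m3.png

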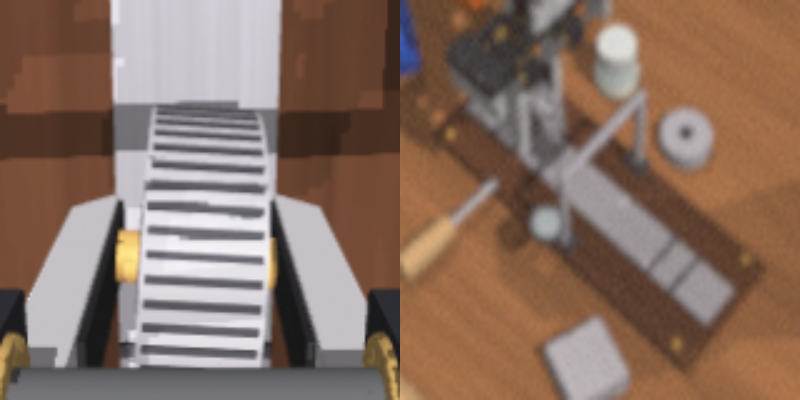

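Left half: the wheel is over the ridge, standing between the pads with about 2–3° of lean. I'll roll on to just before the bridge.

```bash
python3 -m pendant '[[[0.008,0.2,0],0],[[0.016,0.4,0],0],[[0.017,0.4,0],0],[[0.017,0.4,0],0],[[0.017,0.4,0],0],[[0.017,0.4,0],0],[[0.017,0.4,0],0],[[0.017,0.4,0],0],[[0.017,0.4,0],0],[[0.017,0.4,0],0],[[0.017,0.4,0],0],[[0.017,0.4,0],0],[[0.017,0.4,0],0],[[0.017,0.4,0],0],[[0.017,0.4,0],0],[[0.017,0.4,0],0],[[0.017,0.4,0],0],[[0.017,0.4,0],0],[[0.008,0.2,0],0],[[0,0,0],0]]' 
python3 -m pendant '[[[0,0,0],0],[[0,0,0],0],[[0,0,0],0]]' 
python3 - <<'E'
from h import *
import pickle
for n in("wrist","scene"):
    c=ctrl.camera(n);pickle.dump(c,open(n+"4.pkl","wb"));save(c,n+"4.png")
a=cv2.imread("pics/wrist4.png")[100:310,215:425];b=cv2.imread("pics/scene4.png")[185:265,280:360]
cv2.imwrite("pics/m4.png",np.hstack([cv2.resize(a,(400,400)),cv2.resize(b,(400,400),interpolation=cv2.INTER_CUBIC)]))
E
```

```text
time_s: 6.57
ee_pos: [0.5726, -0.0183, 0.0304]
eef_rot: [-3.141, -0.0, 1.531]
force: [2.0, -0.6, 0.2]
grip_width: 0.0361
grip_force: 3.0
time_s: 6.82
ee_pos: [0.5726, -0.0188, 0.0304]
eef_rot: [-3.141, -0.0, 1.531]
force: [1.3, 0.1, 1.0]
grip_width: 0.0358
grip_force: 3.0
```

View pics/m4.png

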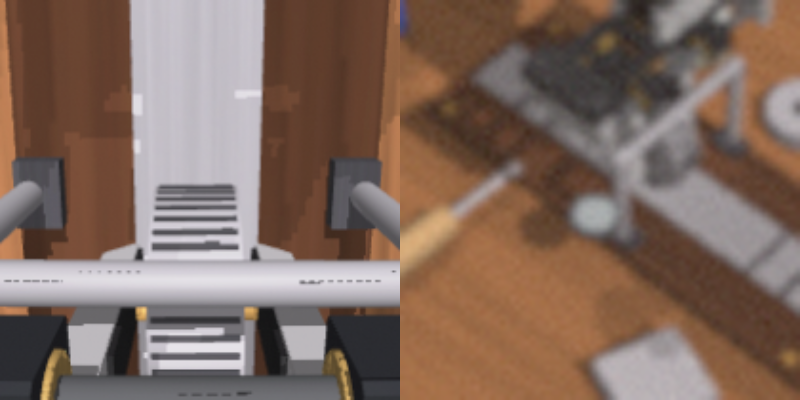

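The wheel is upright just short of the bar. Now I'll release it, slide back, and narrow the fingers so they can push the rim from behind.

```bash
python3 -m pendant '[[[0,0,0],0],[[0,0,0],0],[[0,0,0],0],[[0,0,0],0],[[-0.017,-0.4,0],0],[[-0.034,-0.8,0],0],[[-0.042,-1,0],0],[[-0.042,-1,0],0],[[-0.042,-1,0],0],[[-0.042,-1,0],0],[[0,0,0],0]]' 0.5
python3 -m pendant '[[[0,0,0],0],[[0,0,0],0],[[0,0,0],0],[[0,0,0],0],[[0,0,0],0],[[0,0,0],0],[[0,0,0],0],[[0,0,0],0]]' 0.13
python3 - <<'E'
from h import *
import pickle
for n in("wrist","scene"):
    c=ctrl.camera(n);pickle.dump(c,open(n+"5.pkl","wb"));save(c,n+"5.png")
a=cv2.imread("pics/wrist5.png")[50:260,190:460];b=cv2.imread("pics/scene5.png")[185:265,280:360]
cv2.imwrite("pics/m5.png",np.hstack([cv2.resize(a,(400,400)),cv2.resize(b,(400,400),interpolation=cv2.INTER_CUBIC)]))
E
```

```text
time_s: 7.83
ee_pos: [0.5703, -0.0729, 0.0304]
eef_rot: [3.142, 0.0, 1.529]
force: [0.1, -0.5, 0.5]
grip_width: 0.0474
grip_force: 0.0
time_s: 8.5
ee_pos: [0.5705, -0.0707, 0.0305]
eef_rot: [3.142, 0.0, 1.531]
force: [1.4, -0.1, 0.3]
grip_width: 0.0122
grip_force: 0.0
```

View pics/m5.png

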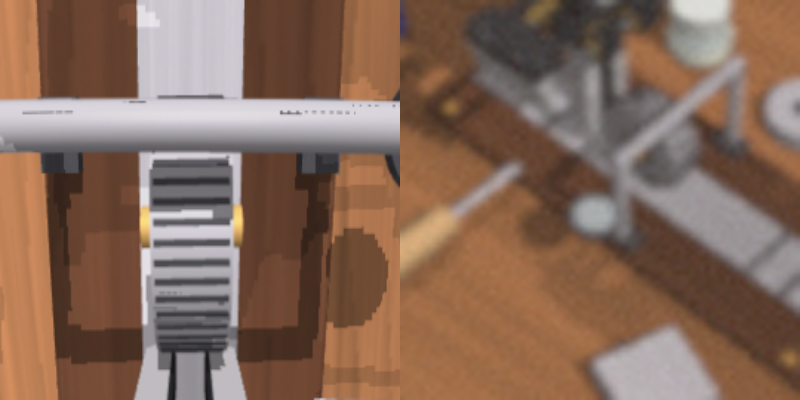

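The released wheel stands straight and still in front of the narrowed fingers. Now the slow push under the bar.

```bash
cat >> h.py <<'E'
def gold(c,lo=0,hi=270,z=.055):
    im=np.array(c["color"]);h=cv2.cvtColor(im,cv2.COLOR_RGB2HSV)
    m=cv2.inRange(h,(18,110,110),(32,255,255));m[hi:]=0;m[:lo]=0
    n,l,s,ce=cv2.connectedComponentsWithStats(m)
    for i in range(1,n):
        if s[i,4]>12:print("px",ce[i].round(1),"A",s[i,4],"bbox",s[i,:4],"xy",onz(c,ce[i],z)[:2].round(4))
E
python3 - <<'E'
from h import *
import pickle
gold(pickle.load(open("wrist5.pkl","rb")))
E
python3 -m pendant '[[[0.008,0.2,0],0],[[0.008,0.2,0],0],[[0.008,0.2,0],0],[[0.008,0.2,0],0],[[0.008,0.2,0],0],[[0.009,0.2,0],0],[[0.009,0.2,0],0],[[0.009,0.2,0],0],[[0.009,0.2,0],0],[[0.009,0.2,0],0],[[0.009,0.2,0],0],[[0.009,0.2,0],0],[[0.009,0.2,0],0],[[0.009,0.2,0],0],[[0.009,0.2,0],0],[[0.009,0.2,0],0],[[0.009,0.2,0],0],[[0.009,0.2,0],0],[[0.009,0.2,0],0],[[0.009,0.2,0],0]]' 
python3 - <<'E'
from h import *
c=ctrl.camera("wrist");save(c,"w6.png");gold(c)
E
```

```text
px [287.1 167.4] A 86 bbox [285 159   5  19] xy [ 0.5568 -0.0195]
px [350.1 166.7] A 92 bbox [348 158   6  21] xy [ 0.5894 -0.0204]
time_s: 10.27
ee_pos: [0.5722, -0.0305, 0.0305]
eef_rot: [3.142, 0.0, 1.531]
force: [-0.3, 0.1, 0.4]
grip_width: 0.0121
grip_force: 0.1
px [348.9 176.3] A 93 bbox [347 167   5  21] xy [0.5905 0.0147]
px [286.2 176.8] A 86 bbox [284 168   5  20] xy [0.5578 0.0158]
```

```bash
python3 -m pendant '[[[0.009,0.2,0],0],[[0.009,0.2,0],0],[[0.009,0.2,0],0],[[0.009,0.2,0],0],[[0.009,0.2,0],0],[[0.004,0.1,0],0],[[0.004,0.1,0],0],[[0.004,0.1,0],0]]' 
python3 - <<'E'
from h import *
for i in range(2):
    c=ctrl.camera("wrist");gold(c);print(ctrl.get_obs()["time_s"])
    if i==0:
        for _ in range(4): ctrl.camera("wrist")
save(c,"w7.png")
E
```

```text
time_s: 10.98
ee_pos: [0.5728, -0.0176, 0.0304]
eef_rot: [-3.142, -0.0, 1.531]
force: [-0.2, 0.3, -0.1]
grip_width: 0.0119
grip_force: 0.0
px [286.  173.2] A 74 bbox [283 166   6  15] xy [0.5583 0.0306]
px [348.4 174.6] A 99 bbox [346 166   6  20] xy [0.5908 0.0285]
11.0333
px [348.3 172.1] A 83 bbox [346 165   6  15] xy [0.5907 0.0297]
px [285.9 175.2] A 84 bbox [283 166   6  21] xy [0.5582 0.0294]
11.2833
```

```bash
python3 -m pendant '[[[-0.02,-0.5,0],0],[[-0.02,-0.5,1],0],[[0,0,3],0],[[0,0,3.5],0],[[0,0,3.5],0],[[0,0,0],0],[[0.04,1.5,0],0],[[0.08,2.3,0],0],[[0.09,2.1,0],0],[[0,0,0],0],[[0,0,0],0],[[0,0,0],0]]' 0.64 
python3 - <<'E'
from h import *
c=ctrl.camera("wrist");save(c,"w8.png");gold(c);print(ctrl.get_obs()["ee_pos"])
c=ctrl.camera("top");save(c,"t8.png")
E
```

```text
time_s: 12.28
ee_pos: [0.5745, 0.0305, 0.1407]
eef_rot: [3.141, 0.0, 1.531]
force: [-0.4, -0.3, -0.2]
grip_width: 0.0602
grip_force: 0.0
px [261.1  75.3] A 50 bbox [258  72   8   8] xy [0.5319 0.1459]
px [375.2  75.6] A 49 bbox [372  72   8   8] xy [0.6269 0.1418]
px [300.3 207.3] A 30 bbox [299 203   4   9] xy [0.5585 0.0308]
px [334.7 207.6] A 39 bbox [333 203   4  11] xy [0.59   0.0292]
[0.57451849 0.03030144 0.14065689]
```

The wheel hasn't moved (hub at (0.574, 0.030)). Going down and pinching from this side.

```bash
python3 -m pendant '[[[0,0,-2.2],0],[[0,0,-2.2],0],[[0,0,-2.2],0],[[0,0,-2.2],0],[[0,0,-1.6],0],[[0,0,-0.6],0],[[0,0,0],0],[[0,0,0],0]]' 0.64 3
python3 -m pendant '[[[0,0,0],0],[[0,0,0],0],[[0,0,0],0],[[0,0,0],0],[[0,0,0],0],[[0,0,0],0],[[0,0,0],0],[[0,0,0],0]]' 0.3 3
python3 - <<'E'
from h import *
c=ctrl.camera("wrist");save(c,"w9.png");gold(c);print(ctrl.get_obs()["ee_pos"])
E
```

```text
time_s: 13.05
ee_pos: [0.5749, 0.0308, 0.0311]
eef_rot: [3.141, 0.0, 1.53]
force: [-0.2, 1.0, 0.2]
grip_width: 0.0602
grip_force: 0.0
time_s: 13.72
ee_pos: [0.5746, 0.0313, 0.0307]
eef_rot: [3.141, -0.0, 1.531]
force: [-1.6, -0.7, 5.5]
grip_width: 0.036
grip_force: 3.0
px [228.2  46.2] A 135 bbox [222  40  13  13] xy [0.5361 0.1422]
px [408.6  46.5] A 130 bbox [403  40  12  14] xy [0.6227 0.1386]
px [346.7 259.2] A 79 bbox [344 249   6  20] xy [0.5909 0.0296]
px [289.  259.5] A 95 bbox [286 250   6  20] xy [0.5585 0.0307]
[0.57452325 0.0313262  0.03063062]
```

```bash
python3 -m pendant '[[[0.008,0.2,0],0],[[0.016,0.4,0],0],[[0.017,0.4,0],0],[[0.017,0.4,0],0],[[0.017,0.4,0],0],[[0.017,0.4,0],0],[[0.017,0.4,0],0],[[0.017,0.4,0],0],[[0.017,0.4,0],0],[[0.017,0.4,0],0],[[0.012,0.3,0],0],[[0,0,0],0],[[0,0,0],0]]' 
python3 - <<'E'
from h import *
c=ctrl.camera("wrist");save(c,"w10.png");gold(c,150);print(ctrl.get_obs()["ee_pos"])
im=np.array(c["color"]);g=im[:,306:334].mean((1,2));print([(r,int(g[r])) for r in range(100,225,2)])
for r in (120,140,160,180,190,200,205,210): print(r,onz(c,(320,r),.016)[1].round(4))
E
```

```text
time_s: 14.85
ee_pos: [0.5761, 0.0725, 0.0304]
eef_rot: [-3.141, -0.0, 1.531]
force: [-1.7, 0.0, -0.7]
grip_width: 0.0359
grip_force: 3.0
px [289.2 261. ] A 99 bbox [286 252   7  18] xy [0.5602 0.071 ]
px [346.6 260.4] A 68 bbox [345 252   5  18] xy [0.5924 0.0701]
[0.57612515 0.07231746 0.0304149 ]
[(100, 195), (102, 200), (104, 200), (106, 199), (108, 199), (110, 199), (112, 199), (114, 198), (116, 198), (118, 198), (120, 198), (122, 198), (124, 198), (126, 197), (128, 197), (130, 197), (132, 197), (134, 197), (136, 196), (138, 196), (140, 196), (142, 196), (144, 195), (146, 195), (148, 197), (150, 199), (152, 198), (154, 198), (156, 194), (158, 193), (160, 193), (162, 193), (164, 193), (166, 193), (168, 122), (170, 79), (172, 82), (174, 109), (176, 172), (178, 176), (180, 191), (182, 191), (184, 191), (186, 191), (188, 190), (190, 190), (192, 190), (194, 190), (196, 189), (198, 189), (200, 189), (202, 103), (204, 86), (206, 134), (208, 87), (210, 178), (212, 81), (214, 175), (216, 155), (218, 81), (220, 189), (222, 193), (224, 87)]
120 0.1477
140 0.1354
160 0.1227
180 0.1097
190 0.103
200 0.0962
205 0.0927
210 0.0893
```

The far ridge measures at y≈0.1152, so the nest is at about 0.100. The hub is at 0.071, so I'll roll over the ridge and into the nest.

```bash
python3 -m pendant '[[[0.004,0.1,0],0],[[0.012,0.3,0.084],0],[[0.012,0.3,0.064],0],[[0.012,0.3,0.039],0],[[0.012,0.3,0.013],0],[[0.017,0.4,0],0],[[0.012,0.3,-0.013],0],[[0.012,0.3,-0.039],0],[[0.012,0.3,-0.064],0],[[0.012,0.3,-0.084],0],[[0,0,0],0],[[0,0,0],0],[[0,0,0],0]]' 
python3 - <<'E'
from h import *
c=ctrl.camera("wrist");save(c,"w11.png");gold(c,150)
E
```

```text
time_s: 15.98
ee_pos: [0.5775, 0.1014, 0.0305]
eef_rot: [3.141, -0.0, 1.531]
force: [0.1, 2.9, 2.9]
grip_width: 0.0361
grip_force: 3.0
px [234.4 161.2] A 100 bbox [229 156  12  11] xy [0.5366 0.1569]
px [401.9 161.5] A 96 bbox [396 157  12  10] xy [0.6233 0.1533]
px [289.  261.6] A 87 bbox [286 254   7  16] xy [0.5614 0.0995]
px [346.5 262.2] A 57 bbox [345 255   5  15] xy [0.5937 0.0979]
```

```bash
python3 -m pendant '[[[0,0,0],0],[[0,0,0],0],[[0,0,0],0],[[0,0,0],0],[[0,0,0],0]]' 0.55
python3 -m pendant '[[[0,0,1],0],[[0,0,2],0],[[0,0,3],0],[[0,0,3],0],[[0,0,3],0],[[0,0,3],0],[[-0.1,-2,2],0],[[-0.1,-3,0],0],[[-0.1,-3,0],0],[[0,-3,0],0],[[0,0,0],0],[[0,0,0],0],[[0,0,0],0]]'
python3 - <<'E'
from h import *
c=ctrl.camera("wrist");s=ctrl.camera("scene");save(c,"w12.png");save(s,"s12.png");gold(c)
p=proj(s,(.577,.1,.049)).astype(int);q=proj(c,(.577,.1,.049)).astype(int);print(p,q)
a=cv2.imread("pics/s12.png")[p[1]-25:p[1]+25,p[0]-25:p[0]+25];b=cv2.imread("pics/w12.png")[max(0,q[1]-60):q[1]+60,q[0]-60:q[0]+60]
cv2.imwrite("pics/m12.png",np.hstack([cv2.resize(x,(400,400),interpolation=cv2.INTER_CUBIC) for x in(b,a)]))
E
```

```text
time_s: 16.45
ee_pos: [0.5773, 0.1011, 0.0304]
eef_rot: [-3.141, 0.0, 1.531]
force: [0.1, 0.4, 0.3]
grip_width: 0.0515
grip_force: 0.0
time_s: 17.53
ee_pos: [0.5744, -0.0083, 0.2009]
eef_rot: [3.141, -0.0, 1.531]
force: [-0.2, -0.4, 0.9]
grip_width: 0.0519
grip_force: 0.0
px [268.4  48.1] A 36 bbox [266  45   6   7] xy [0.5306 0.1429]
px [365.3  48.4] A 33 bbox [363  45   6   7] xy [0.6281 0.1388]
px [301.4  90.7] A 31 bbox [300  87   4  10] xy [0.5618 0.1004]
px [331.6  89.4] A 23 bbox [330  87   4   6] xy [0.5929 0.1004]
[356 231] [316  91]
```

View pics/m12.png

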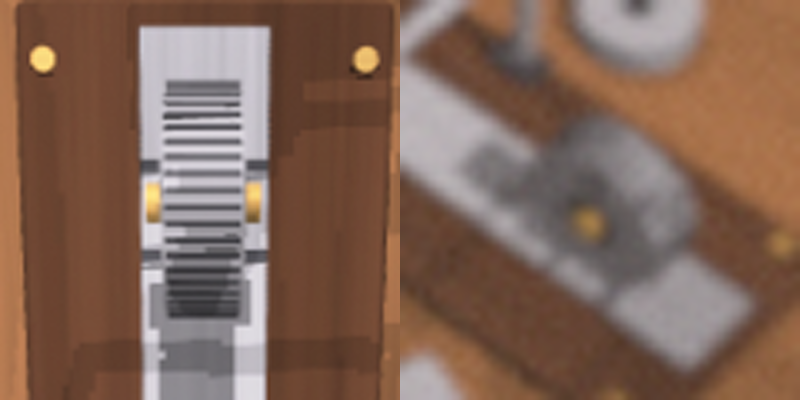

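The wheel stands upright between the far ridges. I'll check numerically where the hole is by sampling darkness around the +x face.

```bash
python3 - <<'E'
from h import *
import pickle
s0=pickle.load(open("c0.pkl","rb"))["scene"];fr=[np.array(ctrl.camera("scene")["color"]).astype(float) for _ in range(6)]
s1=s0.copy();s1["color"]=np.mean(fr,0)
ex=np.array([.999,-.041,0]);ey=np.array([.041,.999,0])
for s,h in((s0,np.array([.568,-.119,.049])),(s1,np.array([.5768,.1003,.049]))):
    g=np.array(s["color"]).astype(np.float32).mean(2)
    out=[]
    for a in range(0,360,15):
        t=np.radians(a);p=h+.012*ex+.027*(np.cos(t)*np.array([0,0,1])+np.sin(t)*ey);u=proj(s,p)
        out.append((a,int(cv2.getRectSubPix(g,(1,1),(float(u[0]),float(u[1])))[0,0])))
    print(out)
E
```

```text
[(0, 75), (15, 83), (30, 87), (45, 87), (60, 88), (75, 90), (90, 91), (105, 91), (120, 94), (135, 94), (150, 103), (165, 115), (180, 121), (195, 113), (210, 99), (225, 103), (240, 99), (255, 98), (270, 98), (285, 91), (300, 89), (315, 91), (330, 90), (345, 83)]
[(0, 82), (15, 95), (30, 98), (45, 97), (60, 99), (75, 97), (90, 93), (105, 94), (120, 98), (135, 98), (150, 97), (165, 106), (180, 110), (195, 109), (210, 93), (225, 94), (240, 94), (255, 94), (270, 94), (285, 93), (300, 93), (315, 94), (330, 93), (345, 87)]
```

The darkest spot is at the top (angle 0), the same as at the start, so the wheel made one full turn. Handing in.

```bash
python3 -c "
from station import ctrl
print(ctrl.hand_in())"
```

```text
the job is handed in; nothing more can be done
None
```

I rolled the wheel one full turn under the bridge and let go of it upright in the far nest, with the hole measured back at the top. The job is handed in, but the hand-in call didn't return a verdict.

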